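Set the brewer's cold feed valve two turns open

TASK

Reset the coffee brewer's cold feed valve, the one with the blue wheel: by its black revolving handle turn it clockwise until it is fully shut against its stop, then back it off anticlockwise exactly two full turns from the stop. Finish with the gripper still closed on the handle and holding the wheel still there, ready to shut it again; do not let go. Leave the red-wheeled valve as it is set and do not disturb the mug, the shaker or the bowl.

Things in the scene. Friction and masses are not known exactly. Their poses are not given: they have to be found in the camera images.
- cold_axis (a point): Cold feed valve: brass shut-off valve fixed on the counter, blue level wheel (132 mm across, rim 12 mm thick). Point: fixed, on the vertical axis the wheel turns about, at rim mid-height, 125 mm above the counter. A copper pipe leaves below the wheel at 60 mm height and bends down into the counter 115 mm from the axis. May stand left or right of the other valve.
- cold_grip: upright black handle on the blue wheel: cylinder 24 mm across, 56 mm tall; origin at its centre, 60 mm from the wheel's axis, 41 mm above the rim's mid-height (it spans 138 to 194 mm above the counter; rim top at 131). It spins freely on a vertical pin, so, gripped from above, it can be carried round the circle without turning the hand.
- cold_wheel (a joint): turn of the blue wheel in rad: 0 = shut, against a firm stop; grows as it opens, anticlockwise seen from above, 6.283 per full turn, up to four turns. Starts somewhere between a quarter turn and nearly one turn open. It stays where it is left; turning it takes about 3 N at the handle.
- hot_axis (a point): Hot valve, to be left alone: brass shut-off valve fixed on the counter, red level wheel (132 mm across, rim 12 mm thick). Point: fixed, on the vertical axis the wheel turns about, at rim mid-height, 125 mm above the counter. A copper pipe leaves below the wheel at 60 mm height and bends down into the counter 115 mm from the axis. May stand left or right of the other valve.
- hot_grip: upright black handle on the red wheel: cylinder 24 mm across, 56 mm tall; origin at its centre, 60 mm from the wheel's axis, 41 mm above the rim's mid-height (it spans 138 to 194 mm above the counter; rim top at 131). It spins freely on a vertical pin, so, gripped from above, it can be carried round the circle without turning the hand.
- mug: white mug, 80 mm across, 90 mm tall, with a handle at its side; origin at the centre of its underside; a bystander on the counter
- shaker: small glass shaker jar with a steel cap, 46 mm across, 95 mm tall; origin at the centre of its underside; a bystander on the counter
- bowl: small blue bowl, 120 mm across, 55 mm tall; origin at the centre of its underside; a bystander on the counter
There are look-alikes about, which are no part of the job. Leave any green look-alike of the part that bears cold_axis alone.

How it is judged:
On the way:
1. the blue wheel is turned fully shut, against its stop (value of joint cold_wheel below 0.1 rad), for 0.1 s.
At the end, for the whole second after the job is handed in: once shut, blue wheel two turns (12.57 rad) from its stop within 0.26 rad, still (under 0.05 rad/s); gripper closed on its handle (over 5 N, pad middle within 40 mm of handle centre); red handle within 20 mm of its start; mug, shaker, bowl within 30 mm and tilted under 0.5 rad (value of joint cold_wheel between 12.3064 and 12.8264 rad and velocity of joint cold_wheel between -0.05 and 0.05 rad/s and contact force between the fingers and cold_grip above 5 N and distance between the grasp point and cold_grip below 0.04 m and not (distance of any of mug, shaker, bowl from where it was at the start of the episode above 0.03 m or angle between any of mug, shaker, bowl's own z axis and vertical above 0.5 rad) and not (distance of hot_grip from where it was at the start of the episode above 0.02 m)); the arm keeps its last pose, push and grip.
It fails at once if a bystander (mug, shaker or bowl) is pushed more than 30 mm or tipped over (distance of any of mug, shaker, bowl from where it was at the start of the episode above 0.03 m or angle between any of mug, shaker, bowl's own z axis and vertical above 0.5 rad).
It fails at once if the red-wheeled valve is turned (its handle moved more than 20 mm) (distance of hot_grip from where it was at the start of the episode above 0.02 m).
It also fails if it takes over 64 s, if anything falls off the work surface, if the arm or the gripper's body presses on something with over 40 N, if the wrist force passes 120 N, or if a joint passes its speed limit or range.

ROBOT

A 6-joint arm with a two-finger parallel gripper is mounted at the origin on the work surface. World frame = base frame: x ahead of the robot, y to its left, z up, the work surface at z = 0. Lengths are in m, angles in rad, forces in N, time in s.
With the tool pointing down it reaches from about 0.35 to 0.775 m from the base axis. Payload 5.5 kg.
Tool frame: the origin (TCP) lies on the centre line of the jaws, within the pads' length; the fingertips stand 17 mm ahead of it and the grasp point (between the pads) lies 2 mm behind it (tip_extent is the distance from the TCP to the fingertips, in m); y points along the fingers, z is the direction in which the jaws open and shut, and the axes are right-handed (so a half turn about y gives the same grasp; the last joint's range is limited). The gripper opens to 85 mm and grips with 20 to 120 N. Pads are 22 mm wide; open, the fingers measure 114 mm over their backs; the gripper's body (76 mm by 85 mm) begins 54 mm behind the grasp point. The pads swing forward as they close: fully open they stand 13 mm farther back than shut.
Start: joints at [1.01, 0.313, 0.046, 1.304, 0, 1.431], TCP at [0.235, 0.525, 0.248] pointing down, gripper open.
Joint ranges: [-2.76, 2.76], [-0.86, 1.69], [-1.03, 1.26], [-2.2, 2.34], [-1.47, 1.5], [-3.14, 3.14]. Speed limits (rad/s): [2.57, 2.57, 3.14, 3.14, 3.14, 3.14].

INTERFACE

Orientations are given as a 3x3 rotation matrix whose columns are the frame's x, y, z axes.
In Python, from workcell import * gives the robot as it stands.
- The arm moves only by the shell command python3 -m handwheel 'ROWS' [FORCE]. ROWS is JSON, a list that holds one entry, the list of rows, each a list of 7 numbers: the shift along the tool's x, y, z in m, then the turn, a rotation vector about the tool's x, y, z in degrees, then the opening, from -1 (shut) to 1 (fully open). A call has 1 to 12 rows; each row shifts and turns the commanded pose from where the row before left it, along the tool's axes as they then stand; what a row does not reach is not made up. A row lasts 1/12 s, in which the tool goes at most 41.7 mm and 7.16 degrees, less where a joint would pass 70% of its speed; a pose out of reach is approached as far as the arm can. A call is refused whole if a number of a shift passes 0.0417 or a number of a turn 7.16, either way. A call with a gripper value outside its range is refused whole. The fingers move at their own pace and stop on an object; FORCE is the grip in N (left out, the last holds). Time passes only in rows, so rows that do not move let the fingers close. It gives the time, the measured TCP pose, the force and the opening at its end, in the units of the state.
- read_state(): the state, without advancing time (a new reading comes with each control period).
- read_camera(name): name is "side" or "top"; returns the picture (384x512x3 uint8, blue, green, red); there is no depth.
- camera_info(name): a dict with "camera_matrix" (3x3 intrinsics, pixels), "distortion" ([k1, k2, p1, p2, k3] as OpenCV has them; the pictures are not rectified), "extrinsics" (4x4, takes a point from camera to world coordinates). Camera axes: x right, y down, z forward; pixel columns grow to the right and rows downward; lengths in m; the calibration is good to about 2 mm. A picture is of the moment at which its call begins. camera_info takes no time and is no camera call.
- close_job(): hands the job in, once; it reports no verdict.
Trained networks look in the newest picture that a camera, given by its name, has taken for a name from the list of things; names that differ only in an ending like _2 or _b are one class to them, and where a whole thing is asked for, a point or a joint stands for the part that bears it (a point fixed in the world has none). Each returns a list of dicts, best first, with "confidence" (0 to 1); they miss things now and then, are a little off and sometimes report something else, mostly with a low value. They report only what shows in the picture. A call takes as long as a camera call. They do not tell look-alikes from the thing itself.
- recognise(query, camera): "position" ([column, row] in pixels, amid what is visible of it).
The state is a dict: "t": time; "joints": joint angles; "qd": joint speeds; "effort": joint torques, N m; "tcp_pos": TCP position; "tool_rot": TCP orientation; "force": force on the tool from outside, world axes, zero at the start; "moment": the same for the moment, N m; "grip_width": finger opening in m.
Only numpy, scipy, OpenCV 4.12 (cv2) and the standard library are available. Lean on these libraries where they do the work, as an engineer would, in place of code of your own. Each camera call takes 0.05 s, during which the arm holds its last target.

## Working session

There is one attempt and no reset: what is moved stays moved. The work goes in short steps, Python scripts to look and compute and a shell command to move; the robot and the scene stay as the last step left them, time stands still between calls to the robot, and variables do not carry over. Pictures are saved under pics/ and viewed, and the job is handed in when it is done.

```bash
mkdir -p pics; ls; python3 - <<'E'
from workcell import *
import cv2
s=read_state();print({k:np.round(v,3).tolist() if not isinstance(v,float) else v for k,v in s.items()} if 'np' in globals() else s)
for c in("side","top"):
    cv2.imwrite(f"pics/{c}0.png",read_camera(c)); i=camera_info(c);print(i)
    for q in("cold_grip","hot_grip","cold_axis","hot_axis"):
        try: print(c,q,recognise(q,c))
        except Exception as e: print(q,e)
E
```

```text
pics
{'t': 0.0, 'joints': array([ 1.01040545e+00,  3.13988092e-01,  4.49863788e-02,  1.30359677e+00,
       -5.66914232e-06,  1.43121539e+00]), 'qd': array([-2.14597467e-04,  6.18460748e-05,  2.66853323e-04,  1.38575668e-03,
       -9.19460565e-04,  1.15424659e-03]), 'effort': array([ 3.62112432e-04, -4.80629218e+01,  2.98530954e+01,  1.94987759e-02,
       -2.41244379e-04, -6.27611083e-07]), 'tcp_pos': array([0.23463228, 0.52442893, 0.24741887]), 'tool_rot': array([[ 9.12758267e-01, -9.53074479e-04,  4.08499005e-01],
       [-4.08500044e-01, -1.52952383e-03,  9.12757019e-01],
       [-2.45116455e-04, -9.99998376e-01, -1.78541649e-03]]), 'force': array([-0.43966377,  0.25271009,  0.33284734]), 'moment': array([-0.0142763 , -0.03489549,  0.0388721 ]), 'grip_width': 0.08541822296078723}
{'camera_matrix': array([[372.47476713,   0.        , 258.84883591],
       [  0.        , 372.47476713, 196.43679005],
       [  0.        ,   0.        ,   1.        ]]), 'distortion': array([-0.02655282,  0.        ,  0.        ,  0.        ,  0.        ]), 'extrinsics': array([[ 0.78812618, -0.44247
[... 852 characters left out ...]
'distortion': array([-0.0906792,  0.       ,  0.       ,  0.       ,  0.       ]), 'extrinsics': array([[ 0.00444842, -0.99500361,  0.09973978,  0.36813046],
       [-0.99965293, -0.00701464, -0.02539323,  0.01686433],
       [ 0.02596599, -0.09959221, -0.99468948,  1.19688387],
       [ 0.        ,  0.        ,  0.        ,  1.        ]])}
top cold_grip [{'position': [362.9, 243.8], 'confidence': 0.44}]
top hot_grip [{'position': [262.1, 211.6], 'confidence': 0.48}]
top cold_axis [{'position': [348.0, 247.6], 'confidence': 0.95}, {'position': [362.5, 182.6], 'confidence': 0.73}, {'position': [309.2, 176.4], 'confidence': 0.66}]
top hot_axis [{'position': [214.4, 150.3], 'confidence': 0.93}]
```

View pics/side0.png

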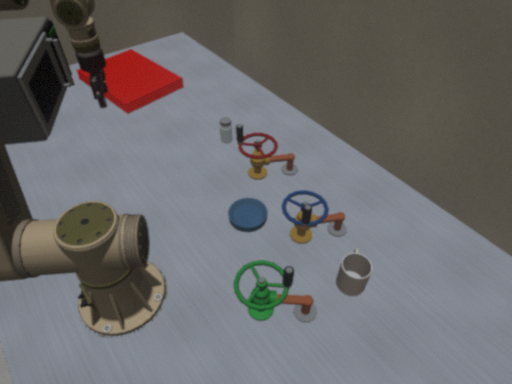

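View pics/top0.png

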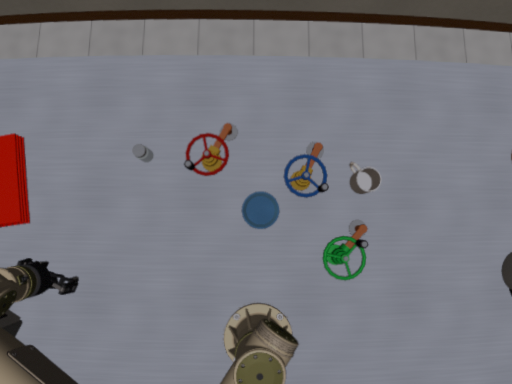

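The red wheel is at top (207,154), the blue one at (306,176) and the green look-alike at (345,258). The blue wheel is the one the task means. Its handle is at about (324,187) in the top view and (306,213) in the side view. I'll enlarge both to confirm, then measure.

```bash
cat > h.py <<'E'
from workcell import *
import numpy as np, cv2
def ray(c,p):
    i=camera_info(c);K=i["camera_matrix"];E=i["extrinsics"]
    u=cv2.undistortPoints(np.array([[p]],float),K,i["distortion"])[0,0]
    return E[:3,3],E[:3,:3]@np.array([u[0],u[1],1])
def at(c,p,z):
    o,d=ray(c,p);return o+d*(z-o[2])/d[2]
def proj(c,P):
    i=camera_info(c);E=np.linalg.inv(i["extrinsics"])
    return cv2.projectPoints(np.atleast_2d(P).astype(float),cv2.Rodrigues(E[:3,:3])[0],E[:3,3],i["camera_matrix"],i["distortion"])[0][:,0]
E
python3 - <<'E'
from h import *
t=cv2.imread("pics/top0.png");s=cv2.imread("pics/side0.png")
A=cv2.resize(t[140:220,260:390],None,fx=6,fy=6)[:, :780];cv2.imwrite("pics/topcrop.png",A)
cv2.imwrite("pics/sidecrop.png",cv2.resize(s[170:260,260:380],None,fx=6,fy=6))
for c,im,(x0,y0,x1,y1) in(("top",t,(275,145,335,205)),("side",s,(275,185,335,232))):
    h=cv2.cvtColor(im,cv2.COLOR_BGR2HSV)
    m=(cv2.inRange(h,(108,130,40),(130,255,255)));M=np.zeros_like(m);M[y0:y1,x0:x1]=m[y0:y1,x0:x1]
    # fit circle in world at z=.125 to outer points
    ct,_=cv2.findContours(M,cv2.RETR_EXTERNAL,cv2.CHAIN_APPROX_NONE);k=cv2.convexHull(np.vstack(ct))[:,0]
    W=np.array([at(c,p,.125)[:2] for p in k])
    from scipy.optimize import least_squares
    r=least_squares(lambda q:np.hypot(*(W-q[:2]).T)-q[2],[*W.mean(0),.066],loss='soft_l1',f_scale=.002)
    print(c,r.x,k.min(0),k.max(0))
for p in((324,187),(324,188)):print(at("top",p,.194),at("top",p,.166))
for n,p in dict(mug=(365,181),shaker=(143,153),bowl=(261,210)).items(): print(n,at("top",p,.05))
print('hot',at("top",(207,154),.125),at("top",(189,164),.19),'green',at("top",(345,258),.125),at("top",(363,243),.19))
E
```

```text
top [ 0.51422948 -0.13792111  0.06309137] [284 155] [326 196]
side [ 0.51455683 -0.13817932  0.0618722 ] [283 191] [327 224]
[ 0.47216254 -0.18106936  0.194     ] [ 0.47506706 -0.18659556  0.166     ]
[ 0.46933794 -0.18103377  0.194     ] [ 0.4721636  -0.18655898  0.166     ]
mug [ 0.50764144 -0.34436247  0.05      ]
shaker [0.59334424 0.37475734 0.05      ]
bowl [ 0.41232461 -0.00734634  0.05      ]
hot [0.57656528 0.1574809  0.125     ] [0.53499225 0.19909068 0.19      ] green [ 0.26805107 -0.25564914  0.125     ] [ 0.3154911  -0.29092397  0.19      ]
```

View pics/topcrop.png

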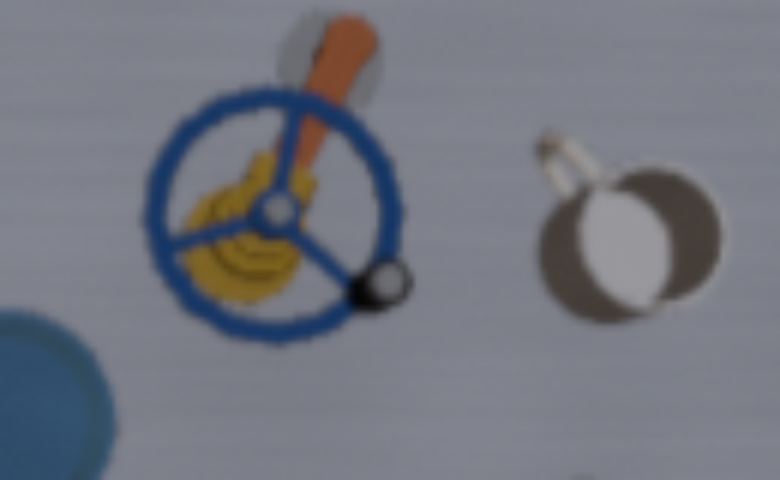

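View pics/sidecrop.png

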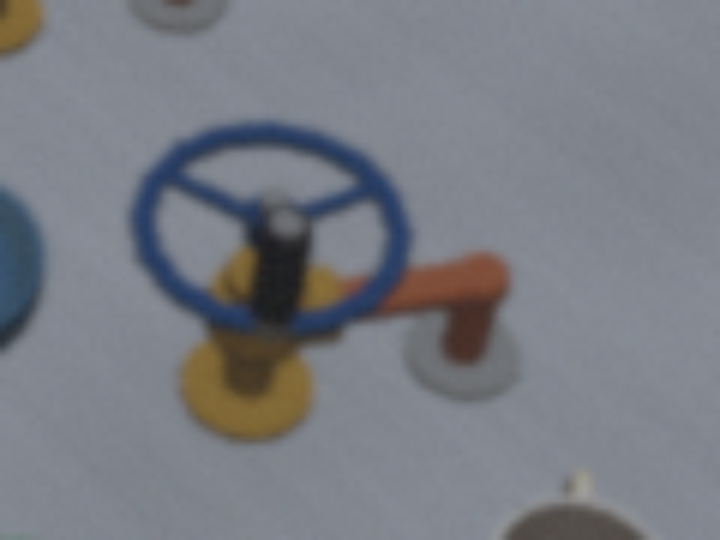

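The crops confirm it. The blue rim with a brass body sits at top crop centre (306,176), with its handle's silver cap at (324.7,187). Both cameras put the axis at (0.514,-0.138), agreeing within 1 mm. The handle is at about (0.4735,-0.182), a radius of 60 mm, which fits. I'll travel above the handle at the current height.

```bash
python3 -m handwheel '[[[0.01,0,-0.011,0,0,0,1],[0.021,0,-0.023,0,0,0,1],[0.021,0,-0.023,0,0,0,1],[0.021,0,-0.023,0,0,0,1],[0.021,0,-0.023,0,0,0,1],[0.021,0,-0.023,0,0,0,1],[0.021,0,-0.023,0,0,0,1],[0.021,0,-0.023,0,0,0,1],[0.021,0,-0.023,0,0,0,1],[0.021,0,-0.023,0,0,0,1],[0.021,0,-0.023,0,0,0,1],[0.021,0,-0.023,0,0,0,1]]]' 40
python3 -m handwheel '[[[0.021,0,-0.023,0,0,0,1],[0.021,0,-0.023,0,0,0,1],[0.021,0,-0.023,0,0,0,1],[0.021,0,-0.023,0,0,0,1],[0.021,0,-0.023,0,0,0,1],[0.021,0,-0.023,0,0,0,1],[0.021,0,-0.023,0,0,0,1],[0.021,0,-0.023,0,0,0,1],[0.021,0,-0.023,0,0,0,1],[0.021,0,-0.023,0,0,0,1],[0.021,0,-0.023,0,0,0,1],[0,0,0,0,0,0,1]]]'
```

```text
t: 1.5
tcp_pos: [0.3472, 0.1841, 0.2486]
tool_rot: [[0.913, 0.001, 0.408], [-0.408, 0.0, 0.913], [0.001, -1.0, 0.001]]
force: [0.4, 0.1, 0.0]
grip_width: 0.0859
t: 2.5
tcp_pos: [0.4565, -0.1446, 0.2482]
tool_rot: [[0.911, 0.002, 0.413], [-0.413, -0.002, 0.911], [0.003, -1.0, -0.001]]
force: [-0.0, -0.6, 0.4]
grip_width: 0.0859
```

```bash
python3 -m handwheel '[[[0.016,0,-0.014,0,0,0,1],[0.015,0,-0.013,0,0,0,1],[0,0,0,0,0,0,1],[0,0,0,0,0,0,1]]]'
python3 - <<'E'
from h import *
s=read_state();print(s["tcp_pos"])
t=read_camera("top");S=read_camera("side")
cv2.imwrite("pics/a.png",np.hstack([cv2.resize(t[130:230,250:350],(400,400)),cv2.resize(S[150:250,255:355],(400,400))]))
E
```

```text
t: 2.83
tcp_pos: [0.4718, -0.1774, 0.2481]
tool_rot: [[0.912, -0.0, 0.41], [-0.41, 0.001, 0.912], [-0.001, -1.0, 0.0]]
force: [0.3, 1.0, -0.6]
grip_width: 0.0852
[ 0.47178304 -0.17738402  0.24805068]
```

View pics/a.png

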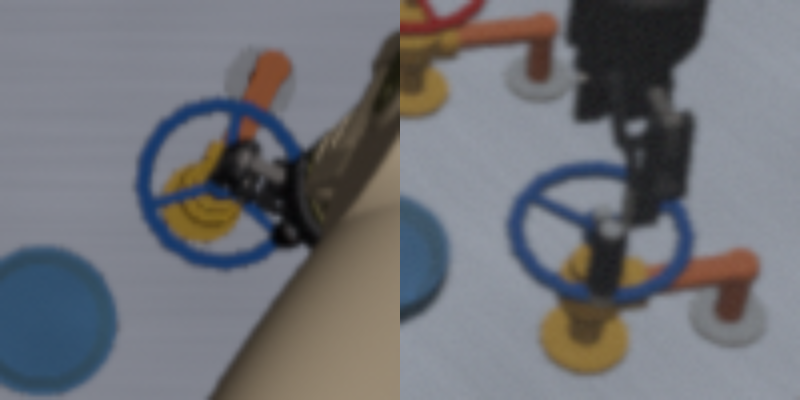

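The top crop shows the hand over the handle at (288,232), and the side crop shows the handle at (605,240) below the open fingers. I'll correct the last few mm, descend, and stop if the force rises.

```bash
python3 -m handwheel '[[[0.0035,0.01,-0.0035,0,0,0,1],[0,0.015,0,0,0,0,1],[0,0.015,0,0,0,0,1],[0,0.015,0,0,0,0,1],[0,0.015,0,0,0,0,1],[0,0.01,0,0,0,0,1],[0,0,0,0,0,0,1],[0,0,0,0,0,0,1]]]'
python3 - <<'E'
from h import *
S=read_camera("side")
print(proj("side",read_state()["tcp_pos"]))
cv2.imwrite("pics/b.png",cv2.resize(S[150:250,255:355],(600,600)))
E
```

```text
t: 3.6
tcp_pos: [0.4731, -0.1812, 0.1678]
tool_rot: [[0.913, -0.001, 0.408], [-0.408, 0.001, 0.913], [-0.001, -1.0, 0.0]]
force: [-0.1, -0.6, 0.2]
grip_width: 0.0855
[[306.21957797 213.03338554]]
```

View pics/b.png

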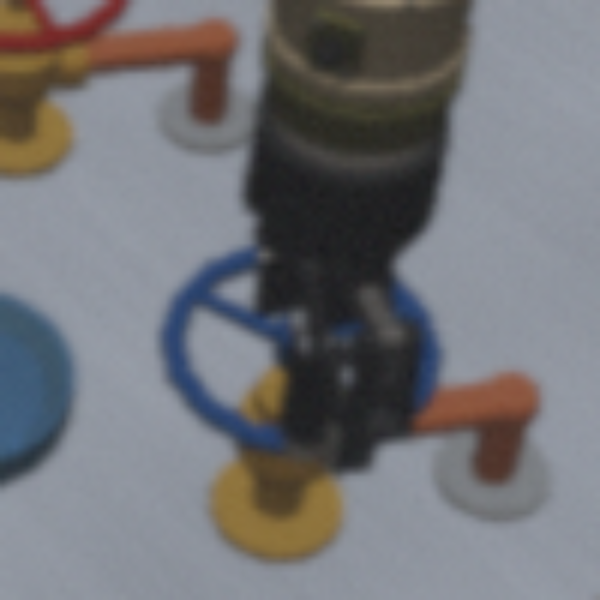

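The side crop shows the fingers straddling the handle at about (330,420), just above the rim, and the TCP projects onto the handle. Closing the gripper.

```bash
python3 -m handwheel '[[[0,0,0,0,0,0,0],[0,0,0,0,0,0,-1],[0,0,0,0,0,0,-1],[0,0,0,0,0,0,-1],[0,0,0,0,0,0,-1],[0,0,0,0,0,0,-1],[0,0,0,0,0,0,-1],[0,0,0,0,0,0,-1]]]' 50
```

```text
t: 4.32
tcp_pos: [0.4734, -0.1829, 0.1689]
tool_rot: [[0.912, -0.0, 0.409], [-0.409, -0.003, 0.912], [0.001, -1.0, -0.002]]
force: [-3.5, -4.2, 3.8]
grip_width: 0.0229
```

```bash
cat > plan.py <<'E'
# prints tool-frame rows (x,z shift) along the circle from measured TCP: args start_angle_deg step n
from h import *
import sys
C=np.array([.5144,-.138])
def ang(): 
    s=read_state();d=s["tcp_pos"][:2]-C;return np.degrees(np.arctan2(d[1],d[0])),np.hypot(*d)
if __name__=="__main__":
    a0,st,n=map(float,sys.argv[1:4]);R=np.array([[.9128,-.4085],[.4085,.9128]])
    print("now",ang())
    for k in range(int(n)):
        a=np.radians(a0+st*k);b=np.radians(a0+st*(k+1))
        w=.06*np.array([np.cos(b)-np.cos(a),np.sin(b)-np.sin(a)])
        print(a0+st*(k+1),np.round(R@w,4))
E
python3 plan.py -133 -15 24
```

```text
now (np.float64(-132.4028409824327), np.float64(0.06084899970291174))
-148.0 [-0.014  0.007]
-163.0 [-0.0118  0.0104]
-178.0 [-0.0087  0.013 ]
-193.0 [-0.005   0.0148]
-208.0 [-0.001   0.0156]
-223.0 [0.0031 0.0154]
-238.0 [0.007 0.014]
-253.0 [0.0104 0.0118]
-268.0 [0.013  0.0087]
-283.0 [0.0148 0.005 ]
-298.0 [0.0156 0.001 ]
-313.0 [ 0.0154 -0.0031]
-328.0 [ 0.014 -0.007]
-343.0 [ 0.0118 -0.0104]
-358.0 [ 0.0087 -0.013 ]
-373.0 [ 0.005  -0.0148]
-388.0 [ 0.001  -0.0156]
-403.0 [-0.0031 -0.0154]
-418.0 [-0.007 -0.014]
-433.0 [-0.0104 -0.0118]
-448.0 [-0.013  -0.0087]
-463.0 [-0.0148 -0.005 ]
-478.0 [-0.0156 -0.001 ]
-493.0 [-0.0154  0.0031]
```

Gripped: the opening is 22.9 mm on a 24 mm handle. The wheel is at least a quarter turn open, so the first 75° clockwise are free.

```bash
python3 -m handwheel '[[[-0.0140,0,0.0070,0,0,0,-1],[-0.0118,0,0.0104,0,0,0,-1],[-0.0087,0,0.0130,0,0,0,-1],[-0.0050,0,0.0148,0,0,0,-1],[-0.0010,0,0.0156,0,0,0,-1]]]'
python3 plan.py -208 -5 60
```

```text
t: 4.73
tcp_pos: [0.4624, -0.1106, 0.169]
tool_rot: [[0.912, 0.003, 0.41], [-0.41, -0.003, 0.912], [0.004, -1.0, -0.002]]
force: [6.2, -9.2, -4.4]
grip_width: 0.0229
now (np.float64(152.23074313057796), np.float64(0.05877748933316548))
-213.0 [0.0006 0.0052]
-218.0 [0.001  0.0051]
-223.0 [0.0015 0.005 ]
-228.0 [0.0019 0.0049]
-233.0 [0.0023 0.0047]
-238.0 [0.0027 0.0045]
-243.0 [0.0031 0.0042]
-248.0 [0.0035 0.0039]
-253.0 [0.0038 0.0036]
-258.0 [0.0041 0.0033]
-263.0 [0.0044 0.0029]
-268.0 [0.0046 0.0025]
-273.0 [0.0048 0.0021]
-278.0 [0.005  0.0017]
-283.0 [0.0051 0.0012]
-288.0 [0.0052 0.0008]
-293.0 [0.0052 0.0003]
-298.0 [ 0.0052 -0.0001]
-303.0 [ 0.0052 -0.0006]
-308.0 [ 0.0051 -0.001 ]
-313.0 [ 0.005  -0.0015]
-318.0 [ 0.0049 -0.0019]
-323.0 [ 0.0047 -0.0023]
-328.0 [ 0.0045 -0.0027]
-333.0 [ 0.0042 -0.0031]
-338.0 [ 0.0039 -0.0035]
-343.0 [ 0.0036 -0.0038]
-348.0 [ 0.0033 -0.0041]
-353.0 [ 0.0029 -0.0044]
-358.0 [ 0.0025 -0.0046]
-363.0 [ 0.0021 -0.0048]
-368.0 [ 0.0017 -0.005 ]
-373.0 [ 0.0012 -0.0051]
-378.0 [ 0.0008 -0.0052]
-383.0 [ 0.0003 -0.0052]
-388.0 [-0.0001 -0.0052]
-393.0 [-0.0006 -0.0052]
-398.0 [-0.001  -0.0051]
-403.0 [-0.0015 -0.005 ]
-408.0 [-0.0019 -0.0049]
-413.0 [-0.0023 -0.0047]
-418.0 [-0.0027 -0.0045]
-423.0 [-0.0031 -0.0042]
-428.0 [-0.0035 -0.0039]
-433.0 [-0.0038 -0.0036]
-438.0 [-0.0041 -0.0033]
-443.0 [-0.0044 -0.0029]
-448.0 [-0.0046 -0.0025]
-453.0 [-0.0048 -0.0021]
-458.0 [-0.005  -0.0017]
-463.0 [-0.0051 -0.0012]
-468.0 [-0.0052 -0.0008]
-473.0 [-0.0052 -0.0003]
-478.0 [-0.0052  0.0001]
-483.0 [-0.0052  0.0006]
-488.0 [-0.0051  0.001 ]
-493.0 [-0.005   0.0015]
-498.0 [-0.0049  0.0019]
-503.0 [-0.0047  0.0023]
-508.0 [-0.0045  0.0027]
```

Tracking well at a handle angle of −208°, with low force. Now 5° rows, 4 per call, watching the force.

```bash
python3 -m handwheel '[[[0.0006,0,0.0052,0,0,0,-1],[0.0010,0,0.0051,0,0,0,-1],[0.0015,0,0.0050,0,0,0,-1],[0.0019,0,0.0049,0,0,0,-1]]]'; python3 plan.py 0 0 0
```

```text
t: 5.07
tcp_pos: [0.4755, -0.0945, 0.169]
tool_rot: [[0.913, 0.002, 0.409], [-0.409, -0.003, 0.913], [0.003, -1.0, -0.002]]
force: [0.7, -5.5, -0.2]
grip_width: 0.0227
now (np.float64(131.76567648534493), np.float64(0.05834814078958345))
```

```bash
python3 -m handwheel '[[[0.0023,0,0.0047,0,0,0,-1],[0.0027,0,0.0045,0,0,0,-1],[0.0031,0,0.0042,0,0,0,-1],[0.0035,0,0.0039,0,0,0,-1]]]'; python3 plan.py 0 0 0
```

```text
t: 5.4
tcp_pos: [0.4929, -0.0839, 0.1689]
tool_rot: [[0.912, 0.002, 0.409], [-0.409, -0.004, 0.912], [0.003, -1.0, -0.003]]
force: [-0.3, -6.8, 2.1]
grip_width: 0.0227
now (np.float64(111.69465200461201), np.float64(0.058236068551238))
```

```bash
python3 -m handwheel '[[[0.0038,0,0.0036,0,0,0,-1],[0.0041,0,0.0033,0,0,0,-1],[0.0044,0,0.0029,0,0,0,-1],[0.0046,0,0.0025,0,0,0,-1]]]'; python3 plan.py 0 0 0
```

```text
t: 5.73
tcp_pos: [0.5127, -0.0797, 0.1689]
tool_rot: [[0.912, 0.0, 0.41], [-0.41, -0.004, 0.912], [0.002, -1.0, -0.003]]
force: [-2.7, -7.1, 2.5]
grip_width: 0.0229
now (np.float64(91.67676475275672), np.float64(0.058344671992298765))
```

```bash
python3 -m handwheel '[[[0.0048,0,0.0021,0,0,0,-1],[0.0050,0,0.0017,0,0,0,-1],[0.0051,0,0.0012,0,0,0,-1],[0.0052,0,0.0008,0,0,0,-1]]]'; python3 plan.py 0 0 0
```

```text
t: 6.07
tcp_pos: [0.5327, -0.0823, 0.1689]
tool_rot: [[0.912, -0.001, 0.41], [-0.41, -0.003, 0.912], [0.0, -1.0, -0.003]]
force: [-5.6, -5.7, 4.7]
grip_width: 0.0229
now (np.float64(71.8225183786658), np.float64(0.0585855147224013))
```

```bash
python3 -m handwheel '[[[0.0052,0,0.0003,0,0,0,-1],[0.0052,0,-0.0001,0,0,0,-1],[0.0052,0,-0.0006,0,0,0,-1],[0.0051,0,-0.0010,0,0,0,-1]]]'; python3 plan.py 0 0 0
```

```text
t: 6.4
tcp_pos: [0.5505, -0.0913, 0.1689]
tool_rot: [[0.912, -0.002, 0.409], [-0.409, -0.001, 0.912], [-0.001, -1.0, -0.002]]
force: [-5.9, -1.5, 6.1]
grip_width: 0.0227
now (np.float64(52.2426076372808), np.float64(0.05901406122339345))
```

```bash
python3 -m handwheel '[[[0.0050,0,-0.0015,0,0,0,-1],[0.0049,0,-0.0019,0,0,0,-1],[0.0047,0,-0.0023,0,0,0,-1],[0.0045,0,-0.0027,0,0,0,-1]]]'; python3 plan.py 0 0 0
```

```text
t: 6.73
tcp_pos: [0.5647, -0.106, 0.1689]
tool_rot: [[0.913, -0.001, 0.409], [-0.409, 0.0, 0.913], [-0.001, -1.0, -0.0]]
force: [-4.0, 1.0, 6.4]
grip_width: 0.0227
now (np.float64(32.447554547687446), np.float64(0.05957456647020334))
```

```bash
python3 -m handwheel '[[[0.0042,0,-0.0031,0,0,0,-1],[0.0039,0,-0.0035,0,0,0,-1],[0.0036,0,-0.0038,0,0,0,-1],[0.0033,0,-0.0041,0,0,0,-1]]]'; python3 plan.py 0 0 0
```

```text
t: 7.07
tcp_pos: [0.5731, -0.1249, 0.1689]
tool_rot: [[0.913, 0.0, 0.408], [-0.408, 0.002, 0.913], [-0.0, -1.0, 0.002]]
force: [-1.9, 2.3, 5.0]
grip_width: 0.0224
now (np.float64(12.612995630044109), np.float64(0.060157970710057906))
```

```bash
python3 -m handwheel '[[[0.0029,0,-0.0044,0,0,0,-1],[0.0025,0,-0.0046,0,0,0,-1],[0.0021,0,-0.0048,0,0,0,-1],[0.0017,0,-0.0050,0,0,0,-1]]]'; python3 plan.py 0 0 0
```

```text
t: 7.4
tcp_pos: [0.5746, -0.1463, 0.1689]
tool_rot: [[0.913, 0.002, 0.408], [-0.408, 0.001, 0.913], [0.001, -1.0, 0.001]]
force: [-0.1, 3.1, 4.8]
grip_width: 0.0228
now (np.float64(-7.807692217284911), np.float64(0.06080545968070176))
```

```bash
python3 -m handwheel '[[[0.0012,0,-0.0051,0,0,0,-1],[0.0008,0,-0.0052,0,0,0,-1],[0.0003,0,-0.0052,0,0,0,-1],[-0.0001,0,-0.0052,0,0,0,-1]]]'; python3 plan.py 0 0 0
```

```text
t: 7.73
tcp_pos: [0.5685, -0.1667, 0.1689]
tool_rot: [[0.913, 0.003, 0.408], [-0.408, -0.0, 0.913], [0.003, -1.0, 0.001]]
force: [4.2, 1.5, 5.7]
grip_width: 0.023
now (np.float64(-27.96229628441306), np.float64(0.06130210838534579))
```

```bash
python3 -m handwheel '[[[-0.0006,0,-0.0052,0,0,0,-1],[-0.0010,0,-0.0051,0,0,0,-1],[-0.0015,0,-0.0050,0,0,0,-1],[-0.0019,0,-0.0049,0,0,0,-1]]]'; python3 plan.py 0 0 0
```

```text
t: 8.07
tcp_pos: [0.5668, -0.1676, 0.1691]
tool_rot: [[0.918, 0.028, 0.396], [-0.397, 0.033, 0.917], [0.012, -0.999, 0.041]]
force: [50.8, 69.4, -5.5]
grip_width: 0.0227
now (np.float64(-29.438480802470753), np.float64(0.06013912937082495))
```

It hit the stop at about −29° (86 N). I'll ease the command back to a light push and hold there.

```bash
python3 -m handwheel '[[[0.0019,0,0.0049,0,0,0,-1],[0.0015,0,0.0050,0,0,0,-1],[0,0,0,0,0,0,-1],[0,0,0,0,0,0,-1],[0,0,0,0,0,0,-1]]]'; python3 plan.py 0 0 0
```

```text
t: 8.48
tcp_pos: [0.5671, -0.1666, 0.169]
tool_rot: [[0.916, 0.012, 0.401], [-0.401, 0.015, 0.916], [0.004, -1.0, 0.019]]
force: [19.7, 31.0, 3.4]
grip_width: 0.0225
now (np.float64(-28.510882131314656), np.float64(0.05998526659340418))
```

The stop is at about −28.5° with the wheel still pressed against it. I'll plan the two turns back.

```bash
python3 -m handwheel '[[[0.0010,0,0.0051,0,0,0,-1],[0.0006,0,0.0052,0,0,0,-1],[0,0,0,0,0,0,-1]]]'; python3 plan.py -28 15 24
```

```text
t: 8.73
tcp_pos: [0.5679, -0.1653, 0.1688]
tool_rot: [[0.913, 0.001, 0.407], [-0.407, -0.0, 0.913], [0.001, -1.0, 0.0]]
force: [-0.0, 3.1, 6.9]
grip_width: 0.0227
now (np.float64(-27.04195495734495), np.float64(0.06001926212064665))
-13.0 [-0.001   0.0156]
2.0 [-0.005   0.0148]
17.0 [-0.0087  0.013 ]
32.0 [-0.0118  0.0104]
47.0 [-0.014  0.007]
62.0 [-0.0154  0.0031]
77.0 [-0.0156 -0.001 ]
92.0 [-0.0148 -0.005 ]
107.0 [-0.013  -0.0087]
122.0 [-0.0104 -0.0118]
137.0 [-0.007 -0.014]
152.0 [-0.0031 -0.0154]
167.0 [ 0.001  -0.0156]
182.0 [ 0.005  -0.0148]
197.0 [ 0.0087 -0.013 ]
212.0 [ 0.0118 -0.0104]
227.0 [ 0.014 -0.007]
242.0 [ 0.0154 -0.0031]
257.0 [0.0156 0.001 ]
272.0 [0.0148 0.005 ]
287.0 [0.013  0.0087]
302.0 [0.0104 0.0118]
317.0 [0.007 0.014]
332.0 [0.0031 0.0154]
```

```bash
python3 -m handwheel '[[[-0.0010,0,0.0156,0,0,0,-1],[-0.0050,0,0.0148,0,0,0,-1],[-0.0087,0,0.0130,0,0,0,-1],[-0.0118,0,0.0104,0,0,0,-1],[-0.0140,0,0.0070,0,0,0,-1],[-0.0154,0,0.0031,0,0,0,-1]]]'; python3 plan.py 0 0 0
```

```text
t: 9.23
tcp_pos: [0.5431, -0.0867, 0.1689]
tool_rot: [[0.912, 0.002, 0.409], [-0.409, -0.005, 0.912], [0.003, -1.0, -0.003]]
force: [0.3, -9.2, 7.2]
grip_width: 0.0226
now (np.float64(60.80954327648189), np.float64(0.05875273701955895))
```

```bash
python3 -m handwheel '[[[-0.0156,0,-0.0010,0,0,0,-1],[-0.0148,0,-0.0050,0,0,0,-1],[-0.0130,0,-0.0087,0,0,0,-1],[-0.0104,0,-0.0118,0,0,0,-1],[-0.0070,0,-0.0140,0,0,0,-1],[-0.0031,0,-0.0154,0,0,0,-1]]]'; python3 plan.py 0 0 0
```

```text
t: 9.73
tcp_pos: [0.4613, -0.11, 0.1689]
tool_rot: [[0.913, 0.002, 0.408], [-0.408, 0.0, 0.913], [0.002, -1.0, 0.001]]
force: [5.0, 0.1, 2.8]
grip_width: 0.0226
now (np.float64(152.19657906346), np.float64(0.06005987298415179))
```

```bash
python3 -m handwheel '[[[0.0010,0,-0.0156,0,0,0,-1],[0.0050,0,-0.0148,0,0,0,-1],[0.0087,0,-0.0130,0,0,0,-1],[0.0118,0,-0.0104,0,0,0,-1],[0.0140,0,-0.0070,0,0,0,-1],[0.0154,0,-0.0031,0,0,0,-1]]]'; python3 plan.py 0 0 0
```

```text
t: 10.23
tcp_pos: [0.485, -0.192, 0.1688]
tool_rot: [[0.912, -0.002, 0.41], [-0.41, 0.0, 0.912], [-0.002, -1.0, -0.001]]
force: [-0.9, 5.6, 9.7]
grip_width: 0.023
now (np.float64(-118.53018820805923), np.float64(0.061502788806181485))
```

```bash
python3 -m handwheel '[[[0.0156,0,0.0010,0,0,0,-1],[0.0148,0,0.0050,0,0,0,-1],[0.0130,0,0.0087,0,0,0,-1],[0.0104,0,0.0118,0,0,0,-1],[0.0070,0,0.0140,0,0,0,-1],[0.0031,0,0.0154,0,0,0,-1]]]'; python3 plan.py 0 0 0
```

```text
t: 10.73
tcp_pos: [0.5668, -0.1675, 0.1688]
tool_rot: [[0.912, -0.002, 0.41], [-0.41, -0.002, 0.912], [-0.001, -1.0, -0.003]]
force: [-8.5, 0.0, 10.9]
grip_width: 0.0227
now (np.float64(-29.41089066106804), np.float64(0.06016488286832528))
```

One full turn done and tracking cleanly. Second turn.

```bash
python3 -m handwheel '[[[-0.0010,0,0.0156,0,0,0,-1],[-0.0050,0,0.0148,0,0,0,-1],[-0.0087,0,0.0130,0,0,0,-1],[-0.0118,0,0.0104,0,0,0,-1],[-0.0140,0,0.0070,0,0,0,-1],[-0.0154,0,0.0031,0,0,0,-1]]]'; python3 plan.py 0 0 0
```

```text
t: 11.23
tcp_pos: [0.5431, -0.0867, 0.1688]
tool_rot: [[0.912, 0.002, 0.409], [-0.409, -0.005, 0.912], [0.003, -1.0, -0.004]]
force: [0.0, -8.7, 6.0]
grip_width: 0.0229
now (np.float64(60.81206456080344), np.float64(0.058759551847782636))
```

```bash
python3 -m handwheel '[[[-0.0156,0,-0.0010,0,0,0,-1],[-0.0148,0,-0.0050,0,0,0,-1],[-0.0130,0,-0.0087,0,0,0,-1],[-0.0104,0,-0.0118,0,0,0,-1],[-0.0070,0,-0.0140,0,0,0,-1],[-0.0031,0,-0.0154,0,0,0,-1]]]'; python3 plan.py 0 0 0
```

```text
t: 11.73
tcp_pos: [0.4613, -0.11, 0.1689]
tool_rot: [[0.913, 0.002, 0.408], [-0.408, 0.0, 0.913], [0.002, -1.0, 0.001]]
force: [4.9, 1.1, 2.6]
grip_width: 0.0229
now (np.float64(152.17924335580105), np.float64(0.06006080353241589))
```

```bash
python3 -m handwheel '[[[0.0010,0,-0.0156,0,0,0,-1],[0.0050,0,-0.0148,0,0,0,-1],[0.0087,0,-0.0130,0,0,0,-1],[0.0118,0,-0.0104,0,0,0,-1],[0.0140,0,-0.0070,0,0,0,-1],[0.0154,0,-0.0031,0,0,0,-1]]]'; python3 plan.py 0 0 0
```

```text
t: 12.23
tcp_pos: [0.485, -0.192, 0.1688]
tool_rot: [[0.912, -0.002, 0.41], [-0.41, 0.0, 0.912], [-0.002, -1.0, -0.001]]
force: [-1.8, 6.8, 10.5]
grip_width: 0.0225
now (np.float64(-118.52423378077793), np.float64(0.06148184960039208))
```

```bash
python3 -m handwheel '[[[0.0156,0,0.0010,0,0,0,-1],[0.0148,0,0.0050,0,0,0,-1],[0.0130,0,0.0087,0,0,0,-1],[0.0104,0,0.0118,0,0,0,-1],[0.0070,0,0.0140,0,0,0,-1],[0.0031,0,0.0154,0,0,0,-1],[0,0,0,0,0,0,-1],[0,0,0,0,0,0,-1],[0,0,0,0,0,0,-1],[0,0,0,0,0,0,-1]]]'; python3 plan.py 0 0 0
```

```text
t: 13.07
tcp_pos: [0.5675, -0.1661, 0.1689]
tool_rot: [[0.913, 0.001, 0.408], [-0.408, 0.0, 0.913], [0.0, -1.0, 0.0]]
force: [0.3, 2.6, 6.4]
grip_width: 0.0227
now (np.float64(-27.90345132697919), np.float64(0.06003311542878278))
```

The TCP is back at −27.9°, two turns past the stop angle. I'll check the pictures before handing in.

```bash
python3 - <<'E'
from h import *
a=read_camera("side");t=read_camera("top");s=read_state();print(s["tcp_pos"],np.abs(s["qd"]).max(),s["grip_width"],s["t"])
cv2.imwrite("pics/endside.png",a);cv2.imwrite("pics/endtop.png",t)
cv2.imwrite("pics/end.png",np.hstack([cv2.resize(a[100:300,200:400],(400,400)),cv2.resize(t[100:300,130:390][:, :200],(400,400))]))
# change detection vs start
for n,b in(("side",a),("top",t)):
    o=cv2.imread(f"pics/{n}0.png");d=cv2.absdiff(o,b).max(2)
    R=dict(side=dict(mug=(335,248,375,298),shaker=(217,116,233,145),bowl=(226,198,270,232),hotgrip=(234,122,246,144)),top=dict(mug=(347,162,383,196),shaker=(130,142,155,163),bowl=(240,190,282,230),hotgrip=(182,158,196,172)))[n]
    for k,(x0,y0,x1,y1) in R.items(): print(n,k,(d[y0:y1,x0:x1]>40).mean())
E
```

```text
[ 0.56742757 -0.16617625  0.16887382] 0.0024626792763249696 0.022371481057358967 13.1667
side mug 0.0
side shaker 0.0
side bowl 0.0
side hotgrip 0.0
top mug 0.3276143790849673
top shaker 0.0
top bowl 0.09523809523809523
top hotgrip 0.0
```

View pics/end.png

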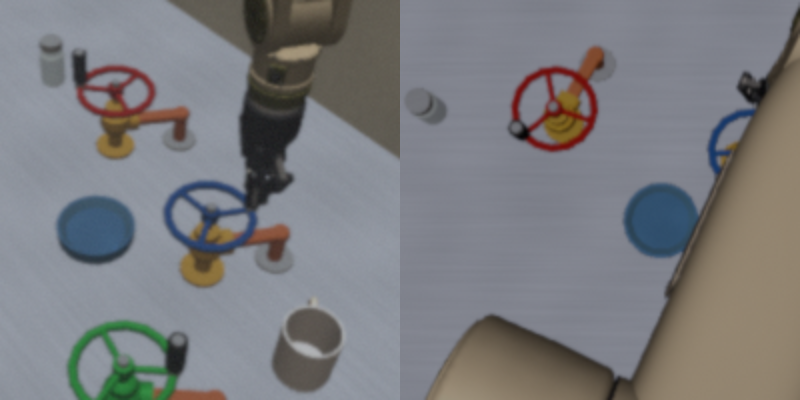

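The gripper holds the handle at side crop (262,195), on the end of a spoke of the blue wheel. Mug, shaker, bowl and red handle are unchanged in the side view. The changes at the mug and bowl in the top view are the arm covering them. Handing in.

```bash
python3 -c "
from workcell import *
print(close_job())"
```

```text
the job is handed in; nothing more can be done
None
```

I shut the blue-wheeled cold valve clockwise against its stop, backed it off two full turns anticlockwise, and handed the job in at about 13.2 s with the gripper still closed on the handle.

- **Shut:** the handle stopped turning at about −28° around the axis. The wrist force peaked at a reading of 86 N there, then I eased to about 36 N and held for a few rows.
- **Backed off:** the last reading was −27.9°, within about 1° of the stop angle, against an allowance of about 15°. I inferred the wheel angle from the tool's position, because the joint itself can't be read.
- **Holding:** the gripper opening is 22.4 mm on the 24 mm handle at a 50 N grip setting. The joints were still, with speeds under 0.003 rad/s.
- **Left alone:** mug, shaker, bowl and red handle show no change in the side view. In the top view the shaker and red handle also show none. The mug and bowl check did show changes there, which I put down to the arm covering them. I stayed clear of the green valve.

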